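Steer the inspection mirror onto the orange-capped bottle and hold it

TASK

The small inspection camera looks at the turning mirror beside it, and its red aiming beam shows what it sees by way of the mirror. Take the yellow knob on top of the mirror stand, press it down until it bites and, keeping it pressed, turn it until the reflected beam points at the middle of the orange-capped bottle. Finish while still gripping and pressing the knob so that the sprung mirror stays at that angle; do not push the mirror itself by hand, and leave the bottles and the petri dish standing where they are.

Things in the scene. Friction and masses are not known exactly. Their poses are not given: they have to be found in the camera images.
- mirror_station: Fixed aluminium base plate (90 x 215 x 12 mm) that carries the mirror, its stand and a black camera cube. Origin on the bench right under the vertical axis of mirror and knob; the camera stands 125 mm from the axis toward -y of this frame and looks along +y at the mirror, sight line 70 mm above the bench. Nothing on it is higher than the knob; the grey round housing under the knob (52 mm diameter) ends 125 mm above the bench.
- knob: Round yellow ribbed knob with a white top, 40 mm diameter, 35 mm high, axis vertical; its sides stand free all round. Origin at the centre of its underside, 133 mm above the bench when up. When up it spins freely and does nothing; pressed 3 mm or more a friction clutch bites and the mirror turns with it, 1:1, same way round (it may lag a few percent, so go by the beam). Let go, it springs up.
- knob_top (a point): Centre of the knob's top face, 168 mm above the bench when not pressed.
- knob_press (a joint): How far the knob is pressed down: 0 up, 0.003 m first bite, 0.007 m the stop. Spring: about 3 N to start, 4.5 N at 3 mm, 9 N at 5 mm (recommended), 13 N at the stop.
- mirror: Upright mirror, 62 x 64 mm in a black frame, turning about a vertical axis that lies in its silvered face. Origin at the middle of the face, 70 mm above the bench; its x axis is the face's normal. A weak spring (about 0.01 N m) swings it back to its home stop whenever the knob is not pressed.
- beam_turn (a joint): How far the reflected beam has swung from where it points with the mirror at its home stop, rad, 0 to 2.2, growing counterclockwise seen from above: twice the mirror's own turn. The run starts at 0.
- beam_line (a point): The reflected red aiming beam, a thin line that can be seen and not touched: starts at the middle of the mirror's face and runs level, along this frame's x axis (z up), 150 mm of it drawn. It swings twice as far as the mirror turns, the same way round.
- bottle_stain: The target: small clear bottle with an orange screw cap, 56 mm diameter, 112 mm high. Origin at the centre of its foot. It stands about 0.19 m from the mirror axis; the mirror must turn 0.2 to 0.97 rad counterclockwise from home to show it.
- bottle_buffer: Larger clear bottle with a blue cap (blue label), 66 mm diameter, 138 mm high, not to be shown or moved. Origin at the centre of its foot.
- bottle_saline: Larger clear bottle with a blue cap (green label), 66 mm diameter, 138 mm high, not to be shown or moved. Origin at the centre of its foot.
- petri_dish_1: Closed petri dish, 90 mm diameter, 15 mm high, a bystander to the right. Origin under its centre.
Things that resemble listed ones, but are neither listed nor needed, are in the scene too. What is shaped like the bottle_stain but black or purple is not meant.

How it is judged:
By the outcome, as a careful person would: the job done as asked, in the order asked, and still so for the second after the job is handed in, while the arm keeps its last pose, push and grip.
It also fails if it takes over 35 s, if anything falls off the work surface, if the arm or the gripper's body presses on something with over 40 N, if the wrist force passes 120 N, or if a joint passes its speed limit or range.

ROBOT

A 6-joint arm with a two-finger parallel gripper is mounted at the origin on a cart in front of the work surface, level with it; the furniture and walls round the work are solid. World frame = base frame: x ahead of the robot, y to its left, z up, the work surface at z = 0. Lengths are in mm, angles in rad, forces in N, time in s.
With the tool pointing down it reaches from about 350 to 775 mm from the base axis. Payload 7.3 kg.
Tool frame: the origin (TCP) lies midway between the tips of the shut fingers; the grasp point (between the pads) lies 19 mm behind it; z points along the fingers, y is the line along which they close (so a half turn about z gives the same grasp; the last joint's range is limited). The gripper opens to 92 mm and grips with 3 to 60 N. Pads are 19 mm wide; open, the fingers measure 130 mm over their backs; the gripper's body (75 mm by 190 mm) begins 47 mm behind the grasp point.
Start: joints at [1.201, 0.342, 1.524, -0, 1.275, -0.146], TCP at [116.5, 511.93, 226.741] pointing down, gripper open.
Joint ranges: [-2.53, 2.53], [-0.77, 2.02], [0.04, 2.7], [-1, 4.14], [0.28, 2.66], [-3.11, 3.11]. Speed limits (rad/s): [2.57, 2.57, 3.14, 3.14, 3.14, 3.14].

INTERFACE

Orientations are given as [roll, pitch, yaw] about the fixed x, y, z axes, in that order (R = Rz(yaw) Ry(pitch) Rx(roll)).
In Python, from plant import bot gives the robot as it stands.
- The arm moves only by the tool jog_arm, never from a script. Its arguments are lists of equal length, an entry for each row: "dp": the shift along the tool's x, y, z in m, a list of three; "twist": the turn about the tool's z in degrees. A call has 1 to 10 rows; each row shifts and turns the commanded pose from where the row before left it, along the tool's axes as they then stand; what a row does not reach is not made up. A row lasts 1/8 s, in which the tool goes at most 62.5 mm and 10.7 degrees, less where a joint would pass 70% of its speed; a pose out of reach is approached as far as the arm can. A call is refused whole if a number of a shift passes 0.0625 or a number of a turn 10.7, either way. A call with a gripper value outside its range is refused whole. "jaw" is the finger opening in m, from 0 to 0.0918, set as the call begins (left out, the last holds). The fingers move at their own pace and stop on an object; the grip force is fixed at half the most. Time passes only in rows, so rows that do not move let the fingers close. It gives the time, the measured TCP pose, the force, the opening and the grip force at its end, in the units of the state.
- bot.get_obs(): the state, without advancing time (a new reading comes with each control period).
- bot.capture(name): name is "scene" or "top" or "wrist"; returns the picture (420x560x3 uint8, blue, green, red); there is no depth.
- bot.camera_params(name): a dict with "fx", "fy", "cx", "cy" (pixels), "k1" (the pictures are not rectified: a ray, as slopes to the right and down, at radius r is drawn at 1 + k1 r^2 times it, then the intrinsics apply), "R" (3x3) and "t" (3): a world point X has camera coordinates R X + t. Camera axes: x right, y down, z forward; pixel columns grow to the right and rows downward; lengths in mm; the calibration is good to about 2 mm. A picture is of the moment at which its call begins: read the wrist's pose just before it. camera_params takes no time and is no camera call; for the wrist camera it gives the pose at the moment of the call.
- bot.close_job(): hands the job in; it is judged then, once.
Trained networks look in the newest picture that a camera, given by its name, has taken for a name from the list of things; names that differ only in an ending like _2 or _b are one class to them, and where a whole thing is asked for, a point or a joint stands for the part that bears it (a point fixed in the world has none). Each returns a list of dicts, best first, with "confidence" (0 to 1); they miss things now and then, are a little off and sometimes report something else, mostly with a low value. They report only what shows in the picture. A call takes as long as a camera call. They do not tell look-alikes from the thing itself.
- bot.find_in(camera, label): "bbox" ([centre column, centre row, width, height] in pixels, round what is visible of it).
- bot.masks_of(camera, label): "pixels" (420x560 bool, what is visible of it) and "bbox" ([centre column, centre row, width, height] in pixels, round what is visible of it).
The state is a dict: "time": time; "joint_positions": joint angles; "dq": joint speeds; "tau": joint torques, N m; "tool_pos": TCP position; "tcp_rot": TCP orientation; "contact_force": force on the tool from outside, world axes, zero at the start; "moment": the same for the moment, N m; "grip_width": finger opening in mm; "finger_force": force on a finger pad.
Only numpy, scipy, OpenCV 4.12 (cv2) and the standard library are available. Lean on these libraries where they do the work, as an engineer would, in place of code of your own. Each camera call takes 0.05 s, during which the arm holds its last target. There are 200 camera calls.

## Working session

There is one attempt and no reset: what is moved stays moved. The work goes in short steps, Python scripts to look and compute and a tool call to move; the robot and the scene stay as the last step left them, time stands still between calls to the robot, and variables do not carry over. Pictures are saved under pics/ and viewed, at most 10 in all, crops included, and the job is handed in when it is done.

Besides the shell and the picture viewer there is one more tool, called after "Emit:" in YAML: its name, and indented under it one key for each argument. jog_arm: Moves the arm, as the interface text tells. Its arguments: {"type":"object","properties":{"dp":{"type":"array"},"twist":{"type":"array"},"jaw":{"type":"number"}},"required":["dp","twist"]}

```bash
mkdir -p pics
cat > h.py <<'E'
import numpy as np, cv2
from plant import bot
def proj(c,X):
    p=bot.camera_params(c);X=np.atleast_2d(X);q=X@np.array(p["R"]).T+np.array(p["t"]);s=q[:,:2]/q[:,2:]
    s=s*(1+p["k1"]*(s**2).sum(1,keepdims=True));return s*[p["fx"],p["fy"]]+[p["cx"],p["cy"]]
def back(c,uv,z,p=None):
    p=p or bot.camera_params(c);R=np.array(p["R"]);t=np.array(p["t"])
    d=(np.array(uv,float)-[p["cx"],p["cy"]])/[p["fx"],p["fy"]];s=d.copy()
    for _ in range(20): s=d/(1+p["k1"]*(s@s))
    r=R.T@np.r_[s,1];o=-R.T@t;return o+r*(z-o[2])/r[2]
E
python3 - <<'E'
from h import *
o=bot.get_obs();print(o["time"],o["tool_pos"],o["tcp_rot"])
ims=[]
for c in("scene","top"):
    im=bot.capture(c);cv2.imwrite(f"pics/{c}0.png",im)
    for l in("knob","mirror","bottle_stain","bottle_buffer","petri_dish_1","beam_line"):
        for d in bot.find_in(c,l)[:4]: print(c,l,np.round(d["bbox"]),round(d["confidence"],2))
E
```

```text
0.0 [116.35196386 511.53012773 226.01621065] [-3.14001112e+00 -2.17827618e-04  2.91779153e+00]
scene knob [247. 224.  13.  20.] 0.56
scene mirror [248. 250.   3.  10.] 0.53
scene bottle_stain [204. 190.  15.  33.] 0.86
scene bottle_stain [258. 202.  19.  40.] 0.81
scene bottle_stain [200. 246.  20.  37.] 0.55
scene bottle_buffer [292. 213.  20.  42.] 0.69
scene petri_dish_1 [383. 273.  28.  27.] 0.64
top knob [261. 248.  16.  18.] 0.65
top bottle_stain [217. 266.  22.  22.] 0.97
top bottle_stain [238. 185.  24.  15.] 0.91
top bottle_stain [172. 184.  27.  25.] 0.74
top bottle_buffer [280. 178.  24.  29.] 0.63
top petri_dish_1 [395. 194.  32.  35.] 0.62
```

View pics/top0.png

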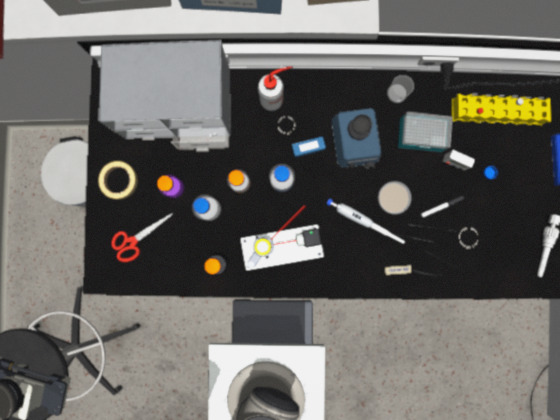

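View pics/scene0.png

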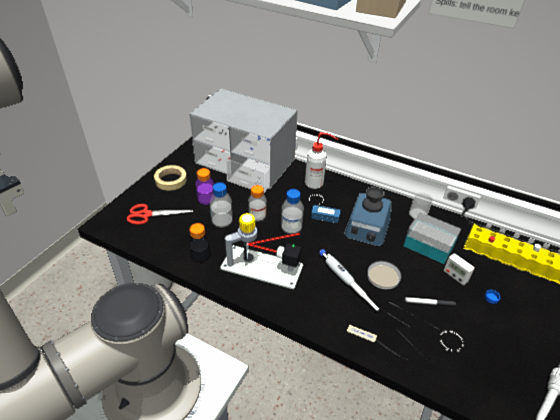

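The top view shows the knob at (262,246) and the clear orange-capped target at (238,180). The black one at (215,266) and the purple one at (170,185) are look-alikes. The buffer bottles are at (282,177) and (206,207). The beam now runs up and to the right, to (304,207).

```bash
python3 - <<'E'
from h import *
im=cv2.imread("pics/top0.png");hsv=cv2.cvtColor(im,cv2.COLOR_BGR2HSV)
def cen(m,x0,x1,y0,y1):
    k=np.zeros_like(m);k[y0:y1,x0:x1]=m[y0:y1,x0:x1];ys,xs=np.nonzero(k);return np.array([xs.mean(),ys.mean()]),len(xs)
org=cv2.inRange(hsv,(8,150,150),(20,255,255));yel=cv2.inRange(hsv,(22,100,120),(35,255,255))
a,n=cen(org,225,250,165,195);print("cap",a,n,back("top",a,106))
b,n=cen(yel,245,280,230,265);print("knob",b,n,back("top",b,155))
blu=cv2.inRange(hsv,(95,150,100),(120,255,255))
for r in((265,297,160,190),(190,222,190,222)):
    a,n=cen(blu,*r);print("blue",a,back("top",a,132))
# triangulate with scene
im=cv2.imread("pics/scene0.png");hsv=cv2.cvtColor(im,cv2.COLOR_BGR2HSV)
org=cv2.inRange(hsv,(8,150,150),(20,255,255));yel=cv2.inRange(hsv,(22,100,120),(35,255,255))
a,n=cen(org,247,270,182,200);print("scene cap",a,n,back("scene",a,106))
b,n=cen(yel,236,260,212,242);print("scene knob",b,n,back("scene",b,152))
o=bot.camera_params("wrist");print(-np.array(o["R"]).T@o["t"],o["R"])
E
python3 -c "
import cv2;im=cv2.imread('pics/top0.png')[150:290,190:345];cv2.imwrite('pics/c1.png',cv2.resize(im,None,fx=4.2,fy=4.2,interpolation=2))"
```

```text
cap [235.74705882 176.84705882] 170 [598.64934826  78.04123997 106.        ]
knob [262.77477477 246.1981982 ] 111 [423.37206228   4.7849456  155.        ]
blue [281.48022599 172.96045198] [605.89906237 -38.68146534 132.        ]
blue [200.58378378 205.10810811] [523.46115625 162.46151507 132.        ]
scene cap [256.92105263 190.46491228] 114 [594.40577212  74.66985185 106.        ]
scene knob [246.86538462 223.85576923] 208 [418.72885448   1.93964785 152.        ]
[ 38.24043526 531.00885944 385.04436588] [[ 2.22641726e-01  9.74900029e-01  7.71205744e-04]
 [ 9.29952703e-01 -2.12614226e-01  2.99971933e-01]
 [ 2.92606616e-01 -6.60690839e-02 -9.53947716e-01]]
```

View pics/c1.png

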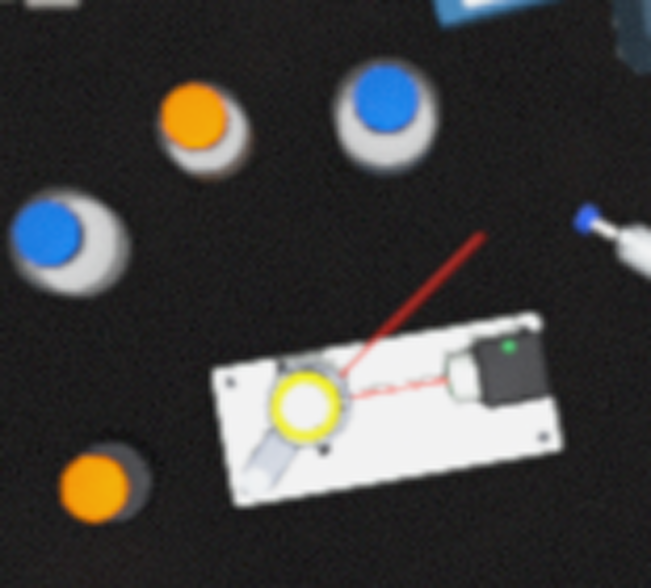

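The cap and knob agree in both views: knob at about (421,3) and bottle at about (597,76). I'll move above the knob, then refine with the wrist camera.

Emit:
jog_arm:
  dp:
    - [-0.0445, -0.0347, 0]
    - [-0.0445, -0.0347, 0]
    - [-0.0445, -0.0347, 0]
    - [-0.0445, -0.0347, 0]
    - [-0.0445, -0.0347, 0]
    - [-0.0445, -0.0347, 0]
    - [-0.0287, -0.0441, 0]
    - [-0.0287, -0.0441, 0]
    - [-0.0287, -0.0441, 0]
    - [-0.0287, -0.0441, 0]
  twist: [0, 0, 0, 0, 0, 0, 0, 0, 0, 0]
  jaw: 0.0918

```text
time: 1.95
tool_pos: [403.9, 50.5, 227.0]
tcp_rot: [3.141, 0.001, 2.918]
contact_force: [-0.5, 0.5, 0.5]
grip_width: 92.0
finger_force: 0.0
```

Emit:
jog_arm:
  dp:
    - [-0.0287, -0.0441, 0]
    - [0, 0, 0]
    - [0, 0, 0]
  twist: [0, 0, 0]

```text
time: 2.33
tool_pos: [421.2, 3.2, 226.6]
tcp_rot: [3.141, -0.001, 2.917]
contact_force: [0.4, -0.1, 0.7]
grip_width: 92.0
finger_force: 0.0
```

Run:
```python
from h import *
o=bot.get_obs();print(o["time"],o["tool_pos"],o["tcp_rot"],o["joint_positions"])
p=bot.camera_params("wrist");im=bot.capture("wrist");cv2.imwrite("pics/w1.png",im)
for l in("knob","bottle_stain","mirror"):
    for d in bot.find_in("wrist",l)[:3]: print(l,np.round(d["bbox"]),d["confidence"],back("wrist",d["bbox"][:2],160,p))
im=bot.capture("top")
cv2.imwrite("pics/top1.png",im)
# beam end candidates from first top picture
im=cv2.imread("pics/top0.png").astype(int);red=(im[:,:,2]-np.maximum(im[:,:,0],im[:,:,1])>50)
ys,xs=np.nonzero(red[200:240,272:310]);xs=xs+272;ys=ys+200
P=np.array([back("top",u,70)[:2] for u in zip(xs,ys)])
vx,vy,x0,y0=cv2.fitLine(P.astype(np.float32),cv2.DIST_L2,0,.01,.01).ravel()
print("beam",vx,vy,x0,y0,np.degrees(np.arctan2(vy,vx)),P.min(0),P.max(0))
```

```text
2.325 [421.24761295   3.19159231 226.5921021 ] [ 3.14108931e+00 -6.84387570e-04  2.91705576e+00] [-1.75205581e-01  1.51312470e-01  1.78362165e+00  5.73983414e-04
  1.20731732e+00 -1.52166908e+00]
knob [283. 222.  60.  67.] 0.6 [421.27745018   7.65439404 160.        ]
bottle_stain [528. 250.  64.  33.] 0.82 [481.73602177 173.3370717  160.        ]
bottle_stain [416. 100.  95.  68.] 0.75 [362.99951295 103.82356882 160.        ]
bottle_stain [380. 324.  66.  88.] 0.61 [515.3351545   59.98618687 160.        ]
mirror [272. 165.  20.  24.] 0.59 [382.83724787   9.31690449 160.        ]
beam 0.71168077 -0.702503 494.73767 -64.088295 -44.628166 [ 443.89277636 -101.02999063] [531.00740953 -15.75219647]
```

View pics/w1.png

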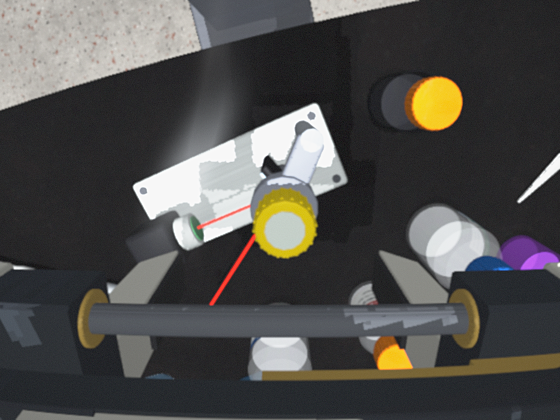

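The wrist view shows the knob's white top at about (286,230), roughly midway between the fingers. The beam runs to the lower left, and the orange cap of the clear target is at (393,353). Next I'll measure the knob top and the target more precisely.

Run:
```python
from h import *
p=bot.camera_params("wrist");im=cv2.imread("pics/w1.png");hsv=cv2.cvtColor(im,cv2.COLOR_BGR2HSV)
m=cv2.inRange(hsv,(20,100,60),(35,255,255));m[:180]=0;m[270:]=0;m[:,:240]=0;m[:,330:]=0
c=max(cv2.findContours(m,cv2.RETR_EXTERNAL,2)[0],key=cv2.contourArea)
h=np.zeros_like(m);cv2.drawContours(h,[c],-1,255,-1)
inner=cv2.bitwise_and(h,cv2.bitwise_not(m));n,_,st,ce=cv2.connectedComponentsWithStats(inner)
i=1+st[1:,4].argmax();print(st[i],ce[i],back("wrist",ce[i],168,p))
print(cv2.minEnclosingCircle(c), back("wrist",cv2.minEnclosingCircle(c)[0],166,p))
m=cv2.inRange(hsv,(8,150,150),(20,255,255));ys,xs=np.nonzero(m[335:372,360:420]);print(xs.min()+360,xs.max()+360,ys.min()+335,ys.max()+335)
```

```text
[ 264  212   41   38 1220] [284.44344262 230.21803279] [424.30418749   8.76403142 168.        ]
((283.9151611328125, 223.0771026611328), 35.60105895996094) [420.20601825   9.35736917 166.        ]
377 412 337 369
```

Emit:
jog_arm:
  dp:
    - [-0.001, 0.0045, 0.025]
    - [0, 0, 0.025]
    - [0, 0, 0]
  twist: [0, 0, 0]

```text
time: 2.95
tool_pos: [422.4, 7.8, 175.6]
tcp_rot: [-3.142, -0.004, 2.919]
contact_force: [-0.0, 0.7, 0.7]
grip_width: 92.2
finger_force: 0.0
```

Run:
```python
from h import *
o=bot.get_obs();print(o["time"],o["tool_pos"])
p=bot.camera_params("wrist");im=bot.capture("wrist");cv2.imwrite("pics/w2.png",im);hsv=cv2.cvtColor(im,cv2.COLOR_BGR2HSV)
m=cv2.inRange(hsv,(20,100,60),(35,255,255))
c=max(cv2.findContours(m,cv2.RETR_EXTERNAL,2)[0],key=cv2.contourArea)
h=np.zeros_like(m);cv2.drawContours(h,[c],-1,255,-1)
inner=cv2.bitwise_and(h,cv2.bitwise_not(m));n,_,st,ce=cv2.connectedComponentsWithStats(inner)
i=1+st[1:,4].argmax();print(st[i],ce[i],back("wrist",ce[i],168,p))
print(cv2.boundingRect(c))
```

```text
2.95 [422.39254899   7.81469355 175.62987227]
[ 251  243   52   47 1882] [276.63496281 266.26780021] [424.27296498   7.96982111 168.        ]
(236, 210, 83, 90)
```

Emit:
jog_arm:
  dp:
    - [-0.0012, 0, 0.02]
    - [0, 0, 0.0175]
    - [0, 0, 0]
  twist: [0, 0, 0]

```text
time: 3.38
tool_pos: [424.7, 6.9, 139.5]
tcp_rot: [3.142, -0.001, 2.918]
contact_force: [0.1, -0.2, 0.3]
grip_width: 91.6
finger_force: 0.0
```

Emit:
jog_arm:
  dp:
    - [0, 0, 0]
    - [0, 0, 0]
    - [0, 0, 0]
    - [0, 0, 0]
    - [0, 0, 0]
    - [0, 0, 0]
  twist: [0, 0, 0, 0, 0, 0]
  jaw: 0.03

```text
time: 4.12
tool_pos: [424.7, 6.6, 139.2]
tcp_rot: [-3.141, -0.0, 2.918]
contact_force: [-0.1, -0.4, 1.7]
grip_width: 39.3
finger_force: 30.0
```

Emit:
jog_arm:
  dp:
    - [0, 0, 0.0025]
    - [0, 0, 0.0025]
    - [0, 0, 0]
    - [0, 0, 0]
  twist: [0, 0, 0, 0]

```text
time: 4.62
tool_pos: [424.8, 6.6, 134.5]
tcp_rot: [-3.141, 0.0, 2.918]
contact_force: [-3.4, -0.2, 6.9]
grip_width: 39.7
finger_force: 30.0
```

Emit:
jog_arm:
  dp:
    - [0, 0, 0.0006]
    - [0, 0, 0]
    - [0, 0, 0]
    - [0, 0, 0]
    - [0, 0, 0]
    - [0, 0, 0]
  twist: [0, -7, -8, -8, -7, 0]

```text
time: 5.38
tool_pos: [424.7, 7.6, 134.0]
tcp_rot: [3.14, 0.001, -2.841]
contact_force: [-2.7, 5.5, 9.6]
grip_width: 39.5
finger_force: 30.0
```

```bash
cat > beam.py <<'E'
from h import *
import sys
tag=sys.argv[1]
o=bot.get_obs();print(o["time"],o["tool_pos"],o["tcp_rot"],o["contact_force"],o["joint_positions"][5])
for c in("top","scene","wrist"):
    p=bot.camera_params(c);im=bot.capture(c);cv2.imwrite(f"pics/{c}_{tag}.png",im)
    d=im.astype(int);red=((d[:,:,2]-np.maximum(d[:,:,0],d[:,:,1]))>45)&(abs(d[:,:,0]-d[:,:,1])<40)
    ys,xs=np.nonzero(red);P=np.array([back(c,u,70,p)[:2] for u in zip(xs,ys)]) if len(xs) else np.zeros((0,2))
    A=np.array([423.5,7]);D=P-A;r=np.hypot(*D.T);a=np.degrees(np.arctan2(D[:,1],D[:,0]))
    k=(r>25)&(r<158)&(a>-60)&(a<75)
    if k.sum()>8:
        vx,vy,x0,y0=cv2.fitLine(P[k].astype(np.float32),cv2.DIST_HUBER,0,.01,.01).ravel()
        s=np.sign(vx);print(c,k.sum(),"ang",np.degrees(np.arctan2(vy*s,vx*s)),"median",np.median(a[k]),"rmax",r[k].max(),"pt",x0,y0)
    else: print(c,"no beam",k.sum())
E
python3 beam.py a
python3 -c "
import cv2,numpy as np
f=lambda n,y,x:cv2.resize(cv2.imread('pics/'+n)[y:y+145,x:x+190],(400,305),interpolation=2)
a=np.hstack([f('top_a.png',150,180),f('scene_a.png',160,180)]);cv2.imwrite('pics/m1.png',a)"
```

```text
5.375 [424.708089     7.55146931 133.99157679] [ 3.14017866e+00  7.23101017e-04 -2.84077524e+00] [-2.70978478  5.45910674  9.5709908 ] -2.0370229670698863
top 125 ang 15.707208 median 14.52574226172227 rmax 150.66360870663982 pt 525.47626 33.509796
scene no beam 1
wrist 196 ang 14.406074 median 15.587764086658849 rmax 121.14593561938473 pt 524.13055 35.11336
```

View pics/m1.png

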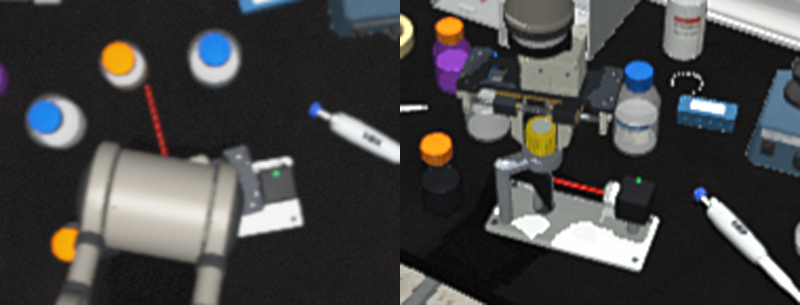

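View pics/wrist_a.png

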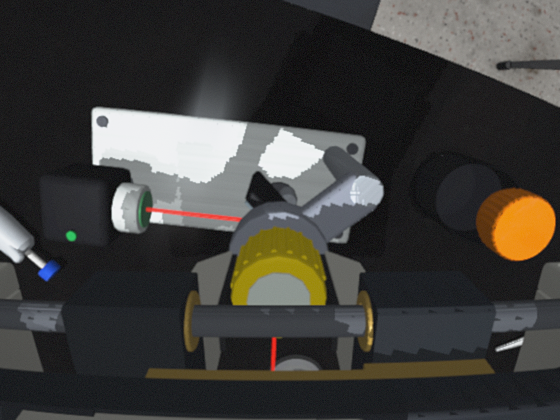

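The swing follows the knob 2:1: the beam has gone from -44.6° to about 15.5°. Before the last turn I'll refine the bottle position in the top view.

Run:
```python
from h import *
from scipy.optimize import minimize
t=np.linspace(0,6.283,40);C=np.c_[np.cos(t),np.sin(t)]
for f,c,box in(("top_a","top",(225,250,160,200)),("top0","top",(225,250,160,200)),("scene0","scene",(247,270,182,200))):
    hsv=cv2.cvtColor(cv2.imread(f"pics/{f}.png"),cv2.COLOR_BGR2HSV);m=cv2.inRange(hsv,(5,120,90),(22,255,255))
    k=np.zeros_like(m);x0,x1,y0,y1=box;k[y0:y1,x0:x1]=m[y0:y1,x0:x1]
    big=cv2.resize(k,None,fx=8,fy=8,interpolation=cv2.INTER_LINEAR)>127
    def cost(v):
        pts=np.vstack([proj(c,np.c_[v[:2]+v[2]*C,np.full(40,z)]) for z in(112,112-v[3])])
        h=cv2.convexHull(((pts+.5)*8).astype(np.float32)).astype(np.int32);g=np.zeros(big.shape,np.uint8);cv2.fillPoly(g,[h],1)
        return 1-(big&(g>0)).sum()/(big|(g>0)).sum()
    r=min((minimize(cost,[597+a,76+b,19,d],method="Nelder-Mead",options=dict(initial_simplex=np.array([[597,76,19,d]]+[[597+5*(i==0),76+5*(i==1),19+4*(i==2),d+5*(i==3)] for i in range(4)]))) for a in(0,) for b in(0,) for d in(12,20)),key=lambda r:r.fun)
    print(f,r.x,r.fun,"dir from(424.6,5.1):",np.degrees(np.arctan2(r.x[1]-5.1,r.x[0]-424.6)))
```

```text
top_a [598.43791374  78.62851619  19.85128139  17.96411869] 0.05029213815546185 dir from(424.6,5.1): 22.926986222652776
top0 [598.33878928  78.6282286   19.75234869  18.00391837] 0.04663483062229523 dir from(424.6,5.1): 22.93863318263761
scene0 [594.44466427  74.21323729  19.13898652  17.17675652] 0.050616621983914256 dir from(424.6,5.1): 22.142404218637964
```

Target direction is about 22.8° against the current 15.5°, so I'll turn 3.6° more.

Emit:
jog_arm:
  dp:
    - [0, 0, 0]
    - [0, 0, 0]
    - [0, 0, 0]
  twist: [-3.6, 0, 0]

```text
time: 5.9
tool_pos: [424.7, 7.6, 134.0]
tcp_rot: [3.14, 0.001, -2.779]
contact_force: [-2.1, 4.2, 9.4]
grip_width: 39.3
finger_force: 30.0
```

```bash
python3 beam.py b
python3 -c "
import cv2,numpy as np
im=cv2.imread('pics/top_b.png')[150:260,190:320];cv2.imwrite('pics/m2.png',cv2.resize(im,None,fx=5,fy=5,interpolation=2))"
```

```text
5.9 [424.68519181   7.63453508 133.97820245] [ 3.14003364e+00  8.04716302e-04 -2.77933406e+00] [-2.07597769  4.17711504  9.38761215] -2.098519186411219
top 115 ang 22.620531 median 21.63020934132851 rmax 148.92542373358097 pt 521.8786 46.020237
scene no beam 2
wrist 188 ang 21.198725 median 22.671835226206614 rmax 121.22900740937307 pt 520.08746 47.52775
```

View pics/m2.png

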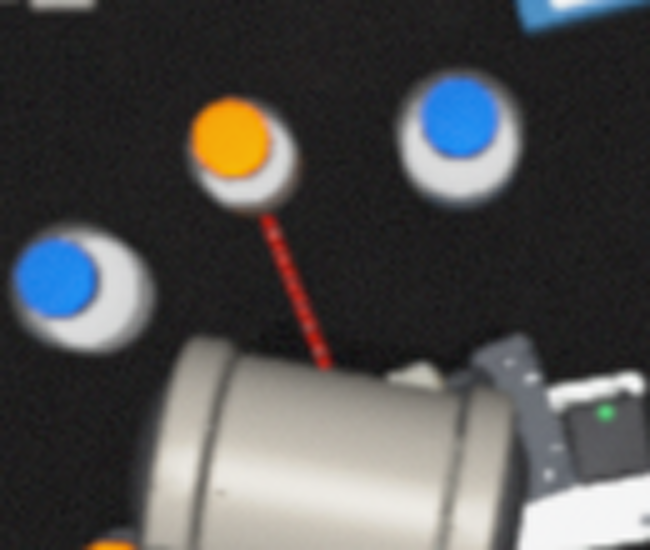

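The beam at (267,215)→(325,370) in the crop, extended, passes within about 1 mm of the clear orange-capped bottle's axis. The knob is still gripped and pressed with about 9.4 N.

```bash
python3 -c "
from plant import bot
print(bot.close_job())"
```

```text
the job is handed in; nothing more can be done
None
```

I handed the job in at about 6 s of the 35 s allowed: the knob is still gripped and pressed about 5 mm, the beam's measured line passes within about 1 mm of the clear orange-capped bottle's axis, and the arm touched only the knob.

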